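# Run the flow cell backwards from its drive console

### The arm

A 7-joint arm with a two-finger parallel gripper is mounted at the origin on the work surface. World frame = base frame: x ahead of the robot, y to its left, z up, the work surface at z = 0. Lengths are in m, angles in degrees, forces in N, time in s.
With the tool pointing down it reaches from about 0.425 to 0.925 m from the base axis. Payload 6.8 kg.
Tool frame: the origin (TCP) lies between the finger pads; the fingertips stand 22 mm ahead of it and the grasp point (between the pads) lies 3 mm ahead of it (env.nose_length is the distance from the TCP to the fingertips, in m); z points along the fingers, y is the line along which they close (so a half turn about z gives the same grasp; the last joint's range is limited). The gripper opens to 88 mm and grips with 3 to 60 N. Pads are 20 mm wide; open, the fingers measure 115 mm over their backs; the gripper's body (75 mm by 178 mm) begins 61 mm behind the grasp point.
Start: joints at [65.311, 27.33, 1.283, 89.118, -0.659, 63.558, -4.761], TCP at [0.214, -0.64, 0.245] pointing down, gripper open.
Joint ranges: [-169.35, 169.35], [-19.33, 120.38], [-80.79, 83.38], [13.8, 139.57], [-78.32, 258.32], [9.67, 109.79], [-169.56, 169.56]. Speed limits (degrees/s): [136.94, 136.94, 180, 180, 180, 180, 180].

### API

Orientations are given as a 3x3 rotation matrix whose columns are the frame's x, y, z axes.
In Python, from cell import telemetry, optics, job_done, env gives the robot as it stands.
- The arm moves only by the tool step_arm, never from a script. Its argument "series" is a list that holds one entry, the list of rows, each a list of 4 numbers: the shift along the tool's x, y, z in mm, then the turn about the tool's z in degrees. A call has 1 to 12 rows; each row shifts and turns the commanded pose from where the row before left it, along the tool's axes as they then stand; what a row does not reach is not made up. A row lasts 1/12 s, in which the tool goes at most 41.7 mm and 7.16 degrees, less where a joint would pass 70% of its speed; a pose out of reach is approached as far as the arm can. A call with a gripper value outside its range is refused whole. "gripper" is the closure, from 0 (fully open) to 1 (shut), set as the call begins (left out, the last holds). The fingers move at their own pace and stop on an object; the grip force is fixed at half the most. Time passes only in rows, so rows that do not move let the fingers close. It gives the time, the measured TCP pose, the force, the opening and the grip force at its end, in the units of the state.
- telemetry.state(): the state, without advancing time (a new reading comes with each control period).
- optics.grab_frame(name): name is "scene" or "top"; returns a dict with "frame" (480x640x3 uint8, red, green, blue), "depth" (480x640 float32, m along the optical axis (not along the pixel's ray), 0 where there is no reading), "fx", "fy", "cx", "cy" (pixels), "dist_coeffs" ([k1, k2, p1, p2, k3] as OpenCV has them; the pictures are not rectified), "rvec" (rotation vector, rad) and "tvec" (3), from world to camera coordinates, as OpenCV has them. Camera axes: x right, y down, z forward; pixel columns grow to the right and rows downward; lengths in m; the calibration is good to about 2 mm. A picture is of the moment at which its call begins.
- job_done(): hands the job in; it is judged then, once.
The state is a dict: "time_s": time; "joint_positions": joint angles; "qd": joint speeds; "tau": joint torques, N m; "position": TCP position; "eef_rot": TCP orientation; "force": force on the tool from outside, world axes, zero at the start; "ft_torque": the same for the moment, N m; "width": opening from 0.0 (shut) to 1.0 (fully open); "grasp_force": force on a finger pad.
Only numpy, scipy, OpenCV 4.12 (cv2) and the standard library are available. Lean on these libraries where they do the work, as an engineer would, in place of code of your own. Each camera call takes 0.05 s, during which the arm holds its last target. There are 200 camera calls.

### The job

Run the flow cell backwards to un-mix the dye: on the grey drive console, switch on the power by pressing down the raised far end of the red rocker until it snaps over, then press the blue reset button right in and let it come up again, then press the white jog button right in and keep it held down; finish while still holding it in with the fingertips. The blue and white buttons must not be pushed while the power is off. This is fingertip work, so pick nothing up: do not push the green button or the red emergency stop, do not turn the speed knob, and leave the bottles, beaker, pipette filler and stopwatch standing or lying where they are.

Things in the scene. Friction and masses are not known exactly. Their poses are not given: they have to be found in the camera images.
- console: grey drive console fixed on the table, 194 mm (x) by 250 mm (y). Origin: centre of its underside; x points from its front (robot side) to its back, y left, z up. Panel slopes down to the front by 0.14 rad; 57 mm high at the front edge, 70 in the middle, 83 at the back. Front row: three buttons. Back row, left to right, 75 mm apart: red rocker, grey speed knob, red mushroom stop on a yellow disc
- power_on_half (a point): red V-shaped power rocker, 40 mm (front to back) by 25 mm, in a black bezel 3 mm high. Site: on the face of its far half (white dash), 13 mm from the pivot, moving with it. The pivot is in the valley, 4.5 mm above the panel. Off: near half parallel to the panel, far half slants up by 0.4 rad, its end 8 mm above the valley. On: far half parallel to the panel and 4.5 mm above it
- power (a joint): power rocker angle in rad: 0 off, 0.40 on (grows as the far half is pressed down). It snaps over: takes about 5 to 6 N at the point to start it, less and less towards the middle at 0.20, then falls over and stays on by itself; on from 0.32
- reset_top (a point): blue reset button: 24 mm cap in a 30 mm steel collar (6 mm above the panel) in the console's front row; which of the three places (68 mm apart) varies. The point is the centre of the cap's top, 16 mm above the panel when up, and moves with it; its z axis points out, square to the panel. The legend plate behind it has a plain blue bar
- reset (a joint): blue reset button's travel in m: 0 up, 0.005 fully in, along the panel's normal (square to the panel). Sprung: about 1.7 N to start it, 4.4 N at the bottom, springs up when let go; in from 0.0035.
- back_top (a point): white jog-back (hold-to-run) button: 24 mm cap in a 30 mm steel collar (6 mm above the panel) in the console's front row; which of the three places (68 mm apart) varies. The point is the centre of the cap's top, 16 mm above the panel when up, and moves with it; its z axis points out, square to the panel. The legend plate behind it has a white arrow
- back (a joint): white jog-back button's travel in m: 0 up, 0.005 fully in, along the panel's normal (square to the panel). Sprung: about 1.7 N to start it, 4.4 N at the bottom, springs up when let go; in from 0.0035.
- back_unit: the fixed collar and legend plate that carry the white button; origin on the panel at the button's axis
- forward_top (a point): green jog-forward button, to be left alone: 24 mm cap in a 30 mm steel collar (6 mm above the panel) in the console's front row; which of the three places (68 mm apart) varies. The point is the centre of the cap's top, 16 mm above the panel when up, and moves with it; its z axis points out, square to the panel. The legend plate behind it has a green arrow
- forward (a joint): green jog-forward button's travel in m: 0 up, 0.005 fully in, along the panel's normal (square to the panel). Sprung: about 1.7 N to start it, 4.4 N at the bottom, springs up when let go; in from 0.0035.
- estop_top (a point): red emergency-stop mushroom, back row right, 40 mm diameter, top 35 mm above the panel: leave alone. The point is the centre of its top
- estop (a joint): emergency stop travel in m: 0 up, 0.005 in
- speed_pointer (a point): white pointer tip of the grey speed knob (back row middle, skirt 38 mm, grip 29 mm diameter, 20 mm high), 14 mm from its axis: leave the setting as it is
- dropper_mid (a point): small amber dropper bottle with white cap, 27 mm diameter, 62 mm tall; the point is its centre half-way up; loose, leave where it is
- dye_mid (a point): green glass dye bottle with black cap and paper label, 44 mm diameter, 88 mm tall; the point is its centre half-way up; loose, leave where it is
- beaker_mid (a point): clear glass beaker, 68 mm across, 88 mm tall; the point is its centre half-way up; loose, leave where it is
- filler_mid (a point): blue pipette filler lying on the table, 127 mm long, 23 mm high, the white nozzle at +x (point 9.5 mm above the table); loose, leave where it is
- stopwatch_mid (a point): black stopwatch lying on the table, 52 mm diameter, 14 mm thick; the point is its centre half-way up; loose, leave where it is

How it is judged (in metres and radians):
On the way, in this order (a step that is already met when the one before it is completed fails the run):
1. the power rocker is on (value of joint power above 0.32 rad and value of joint each of reset, back below 0.0015 m), for 0.1 s.
2. the blue reset button is pressed in, with the power on (value of joint power above 0.32 rad and value of joint reset above 0.0035 m), for 0.05 s.
3. the blue button is up again and the white jog button is held in, with the power on (value of joint power above 0.32 rad and value of joint reset below 0.0015 m and value of joint back above 0.0035 m), for 0.2 s.
At the end, for the whole second after the job is handed in: the rocker is on (over 0.32 of 0.40 rad), the white button is held in by the fingers (over 3.5 of 5 mm, over 1 N), and the blue, green and emergency-stop buttons are up (under 1.5 mm) (all of step 3 and contact force between the fingers and back_unit above 1 N and value of joint each of forward, estop below 0.0015 m); the arm keeps its last pose, push and grip.
It fails at once if the blue or white button is pushed while the power is off (value of joint power below 0.2 rad and value of joint any of reset, back above 0.002 m).
It fails at once if the green jog-forward button is pushed (over 2 mm) (value of joint forward above 0.002 m).
It fails at once if the emergency stop is pushed (over 2 mm) (value of joint estop above 0.002 m).
It fails at once if the speed knob is turned (its pointer moves over 4 mm) (distance of speed_pointer from where it was at the start of the episode above 0.004 m).
It fails at once if a bystander is lifted, carried or knocked (moved over 20 mm or tipped over 0.3 rad) (distance of any of dropper_mid, dye_mid, beaker_mid, filler_mid, stopwatch_mid from where it was at the start of the episode above 0.02 m or angle between any of dropper_mid, dye_mid, beaker_mid, filler_mid, stopwatch_mid's own z axis and vertical above 0.3 rad).
It also fails if it takes over 38 s, if anything falls off the work surface, if the arm or the gripper's body presses on something with over 40 N, if the wrist force passes 120 N, or if a joint passes its speed limit or range.

## Working session

There is one attempt and no reset: what is moved stays moved. The work goes in short steps, Python scripts to look and compute and a tool call to move; the robot and the scene stay as the last step left them, time stands still between calls to the robot, and variables do not carry over. Pictures are saved under pics/ and viewed, at most 10 in all, crops included, and the job is handed in when it is done.

Besides the shell and the picture viewer there is one more tool, called after "Call:" as name(argument=value, ...), one argument or row to a line, values as JSON. step_arm: Moves the arm, as the interface text tells. Its arguments: {"type":"object","properties":{"series":{"type":"array","items":{"type":"array","items":{"type":"array","items":{"type":"number"}}}},"gripper":{"type":"number"}},"required":["series"]}

```bash
mkdir -p pics; cat > h.py <<'E'
import numpy as np, cv2, pickle
from cell import telemetry, optics, env
def grab(n):
    f=optics.grab_frame(n); pickle.dump(f,open(n+'.pkl','wb')); return f
def load(n): return pickle.load(open(n+'.pkl','rb'))
def pt(f,u,v,r=1):
    K=np.array([[f['fx'],0,f['cx']],[0,f['fy'],f['cy']],[0,0,1.]])
    d=f['depth'][int(v)-r:int(v)+r+1,int(u)-r:int(u)+r+1]; z=np.median(d[d>0])
    n=cv2.undistortPoints(np.array([[[u,v]]],float),K,np.array(f['dist_coeffs'],float))[0,0]
    R=cv2.Rodrigues(np.array(f['rvec'],float))[0]
    return R.T@(np.array([n[0]*z,n[1]*z,z])-np.ravel(f['tvec']))
E
python3 - <<'E'
from h import *
for n in('scene','top'):
    f=grab(n); cv2.imwrite(f'pics/{n}0.png',f['frame'][:,:,::-1])
    R=cv2.Rodrigues(np.array(f['rvec']))[0]; print(n,-R.T@np.ravel(f['tvec']))
s=telemetry.state(); print(s['time_s'],s['position'],s['eef_rot'],s['force'],env.nose_length)
E
```

```text
scene [0.95615657 0.21618135 0.58238033]
top [0.40965511 0.06499763 0.84131049]
0.1 [ 0.21392403 -0.63967951  0.24375815] [[ 9.48364628e-01  3.17181460e-01 -6.73014011e-04]
 [ 3.17182134e-01 -9.48363440e-01  1.50948446e-03]
 [-1.59481398e-04 -1.64500969e-03 -9.99998634e-01]] [ 0.25025903 -0.99833349 -0.10367566] 0.022
```

View pics/scene0.png

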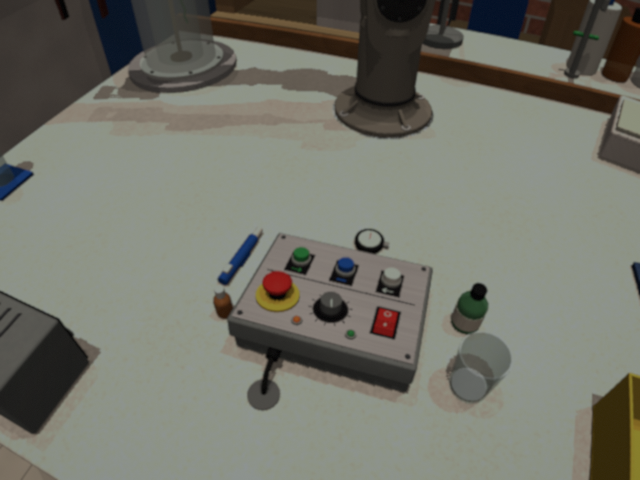

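View pics/top0.png

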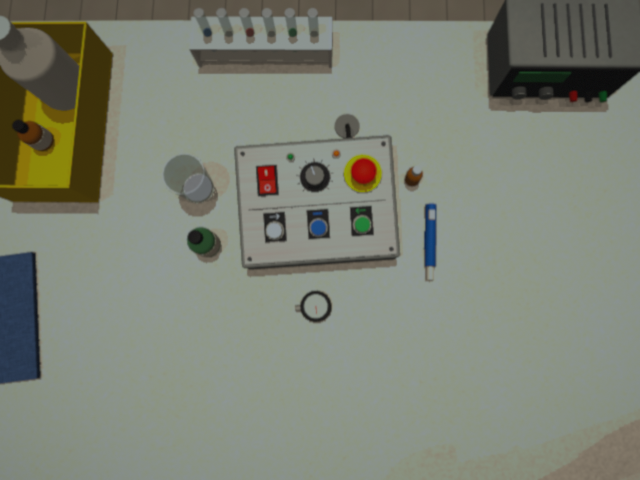

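Top view: white button (275,230), blue (318,228), green (362,225), rocker (267,180), knob (315,177), stop (364,171). I'll enlarge it for precise pixels.

```bash
python3 - <<'E'
from h import *
f=load('top'); im=f['frame'][125:275,225:425,::-1]
cv2.imwrite('pics/topc.png',cv2.resize(im,None,fx=4,fy=4,interpolation=cv2.INTER_CUBIC))
for n,u,v in [('white',275,230),('blue',318,228),('green',362,225),('rock',267,180),('rockfar',267,173),('rocknear',267,187),('panelL',250,208),('panelR',385,203),('panelF',297,253),('panelB',268,152)]:
    print(n,pt(f,u,v,2).round(4))
g=load('scene')
for n,u,v in [('white',391,275),('blue',345,266),('green',301,257),('rock',386,321)]:print(n,pt(g,u,v,2).round(4))
E
```

```text
white [0.5451 0.1618 0.081 ]
blue [0.549  0.0959 0.0808]
green [0.5547 0.0285 0.08  ]
rock [0.6243 0.177  0.0808]
rockfar [0.6339 0.1765 0.0867]
rocknear [0.6133 0.1767 0.0797]
panelL [0.5816 0.2037 0.0705]
panelR [ 0.5921 -0.0078  0.0693]
panelF [0.5127 0.1288 0.0602]
panelB [0.6695 0.1768 0.082 ]
white [0.5493 0.1653 0.0818]
blue [0.5577 0.0995 0.0815]
green [0.5649 0.0343 0.0805]
rock [0.6253 0.18   0.0817]
```

View pics/topc.png

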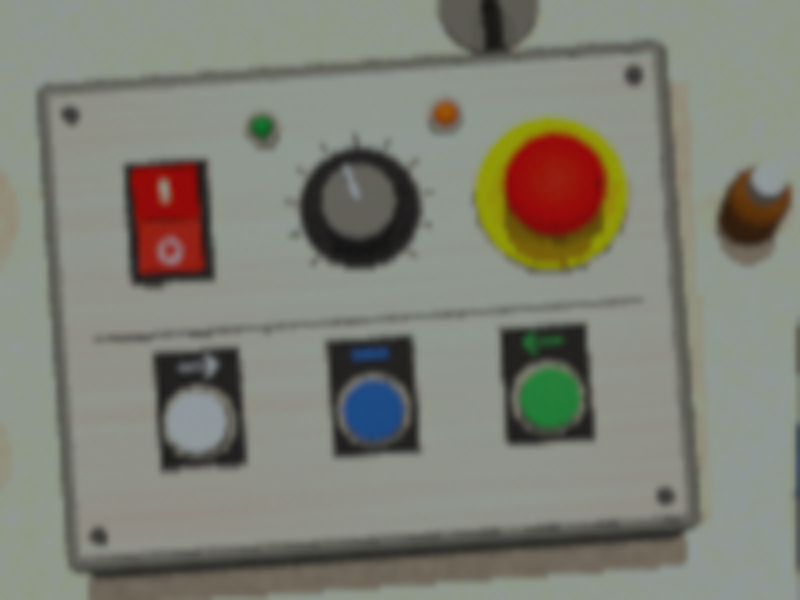

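Call:
step_arm(
  series=[
    [[0, 0, 0, 5], [0, 0, 0, 5], [0, 0, 0, 4.4], [0, 0, 0, 0], [0, 0, 0, 0], [0, 0, 0, 0]],
  ],
  gripper=1,
)

```text
time_s: 0.6
position: [0.2141, -0.64, 0.2444]
eef_rot: [[0.997, 0.074, -0.0], [0.074, -0.997, 0.0], [-0.0, -0.0, -1.0]]
force: [-0.1, -0.4, 0.2]
width: 0.582
grasp_force: 0.0
```

```bash
cat >> h.py <<'E'
def to(p):
    s=telemetry.state(); R=np.array(s['eef_rot']); P=np.array(s['position'])
    print('t',s['time_s'],'pos',P.round(4),'yaw',np.degrees(np.arctan2(R[1,0],R[0,0])).round(2),'F',np.round(s['force'],2),'w',s['width'])
    for q in p: print(q,'tool mm',(R.T@(np.array(q)-P)*1000).round(1))
E
python3 - <<'E'
from h import *
f=load('top')
for n,u,v in [('white',274.25,230),('blue',318.25,227.5),('green',362.25,224.25),('dash',266.25,172.5),('valley',267,180)]: print(n,pt(f,u,v,1).round(4))
to([(.634,.1775,.16)])
E
```

```text
white [0.5451 0.163  0.0809]
blue [0.5499 0.0955 0.0804]
green [0.5558 0.0281 0.0802]
dash [0.6343 0.1775 0.0881]
valley [0.6244 0.177  0.0805]
t 0.6 pos [ 0.2141 -0.64    0.2444] yaw 4.23 F [-0.12 -0.37  0.24] w 0.5824390340829089
(0.634, 0.1775, 0.16) tool mm [ 479.  -784.3   84.7]
```

Call:
step_arm(
  series=[
    [[20, -32, 0, 0], [20, -32, 0, 0], [20, -32, 0, 0], [20, -32, 0, 0], [20, -32, 0, 0], [20, -32, 0, 0], [20, -32, 0, 0], [20, -32, 0, 0], [20, -32, 0, 0], [20, -32, 0, 0], [20, -32, 0, 0], [20, -32, 0, 0]],
  ],
)

```text
time_s: 1.6
position: [0.4266, -0.2384, 0.245]
eef_rot: [[0.997, 0.073, 0.001], [0.073, -0.997, -0.001], [0.0, 0.001, -1.0]]
force: [1.3, 0.4, -0.1]
width: 0.001
grasp_force: 0.0
```

Call:
step_arm(
  series=[
    [[20, -32, 0, 0], [20, -32, 0, 0], [20, -32, 0, 0], [20, -32, 0, 0], [20, -32, 0, 0], [20, -32, 0, 0], [20, -32, 0, 0], [20, -32, 0, 0], [20, -32, 0, 0], [20, -32, 0, 0], [0, 0, 0, 0], [0, 0, 0, 0]],
  ],
)

```text
time_s: 2.6
position: [0.6029, 0.0962, 0.2443]
eef_rot: [[0.997, 0.077, -0.0], [0.077, -0.997, 0.001], [-0.0, -0.001, -1.0]]
force: [-0.2, -0.3, 0.8]
width: 0.007
grasp_force: 0.0
```

```bash
python3 - <<'E'
from h import *
to([(.634,.1775,.15)])
E
```

```text
t 2.6 pos [0.6029 0.0962 0.2443] yaw 4.42 F [-0.17 -0.28  0.77] w 0.0071103597378389906
(0.634, 0.1775, 0.15) tool mm [ 37.3 -78.6  94.4]
```

Call:
step_arm(
  series=[
    [[12, -26, 0, 0], [12, -26, 0, 0], [13, -26, 0, 0], [0, 0, 30, 0], [0, 0, 30, 0], [0, 0, 25, 0], [0, 0, 15, 0], [0, 0, 0, 0], [0, 0, 0, 0]],
  ],
)

```text
time_s: 3.35
position: [0.6337, 0.172, 0.1443]
eef_rot: [[0.998, 0.07, -0.002], [0.07, -0.998, -0.001], [-0.002, 0.001, -1.0]]
force: [0.7, 0.1, -0.6]
width: 0.001
grasp_force: 0.0
```

```bash
python3 - <<'E'
from h import *
to([(.634,.1775,.15)])
f=grab('scene'); a=cv2.resize(f['frame'][220:370,280:480,::-1],None,fx=4,fy=4,interpolation=cv2.INTER_CUBIC)
cv2.imwrite('pics/s1.png',a)
E
```

```text
t 3.35 pos [0.6337 0.172  0.1443] yaw 4.03 F [ 0.68  0.09 -0.58] w 0.0011786597533620749
(0.634, 0.1775, 0.15) tool mm [ 0.6 -5.5 -5.7]
```

View pics/s1.png

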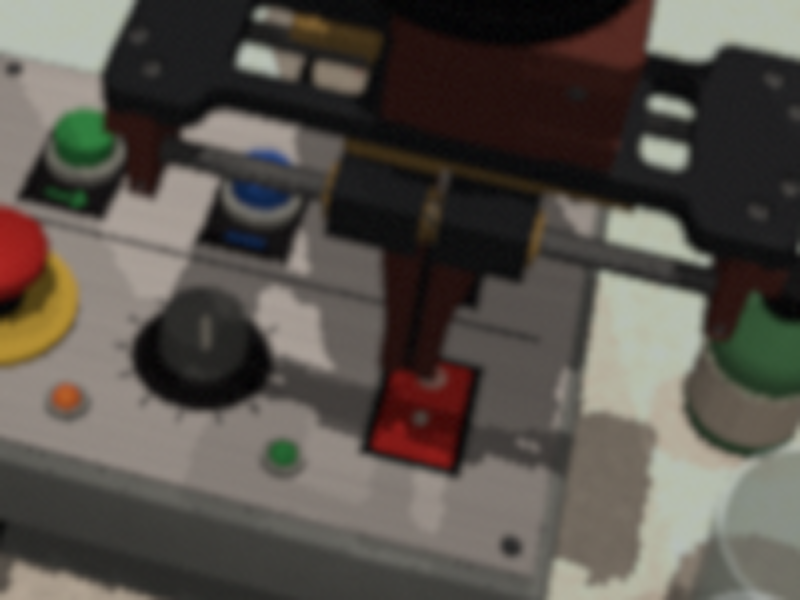

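Tip is above the rocker, ~5 mm to its right; bottle and knob are clear of it. Correct and descend.

Call:
step_arm(
  series=[
    [[1, -5.5, 0, 0], [1, 0, 8, 0], [0, 0, 8, 0], [0, 0, 8, 0], [0, 0, 4, 0], [0, 0, 2, 0], [0, 0, 2, 0], [0, 0, 0, 0]],
  ],
)

```text
time_s: 4.07
position: [0.6355, 0.1793, 0.1123]
eef_rot: [[0.997, 0.071, -0.001], [0.071, -0.997, -0.0], [-0.001, 0.0, -1.0]]
force: [-0.3, 0.6, 0.4]
width: 0.007
grasp_force: 0.2
```

Call:
step_arm(
  series=[
    [[0, 0, 2, 0], [0, 0, 2, 0], [0, 0, 1, 0], [0, 0, 0, 0]],
  ],
)

```text
time_s: 4.4
position: [0.6358, 0.1796, 0.1075]
eef_rot: [[0.997, 0.071, 0.0], [0.071, -0.997, 0.0], [0.0, -0.0, -1.0]]
force: [-0.7, -1.0, -0.5]
width: 0.005
grasp_force: 0.0
```

Call:
step_arm(
  series=[
    [[0, 0, 1, 0], [0, 0, 1, 0], [0, 0, 0, 0]],
  ],
)

```text
time_s: 4.65
position: [0.6352, 0.1795, 0.1051]
eef_rot: [[0.997, 0.072, -0.001], [0.072, -0.997, -0.0], [-0.001, 0.0, -1.0]]
force: [-0.9, -1.3, 0.2]
width: 0.006
grasp_force: 0.0
```

Call:
step_arm(
  series=[
    [[0, 0, 1, 0], [0, 0, 1, 0], [0, 0, 0, 0]],
  ],
)

```text
time_s: 4.9
position: [0.6355, 0.1796, 0.1045]
eef_rot: [[0.997, 0.071, -0.0], [0.071, -0.997, -0.0], [-0.0, 0.0, -1.0]]
force: [-3.5, -0.6, 7.2]
width: 0.007
grasp_force: 3.5
```

Call:
step_arm(
  series=[
    [[0, 0, 1, 0], [0, 0, 0, 0], [0, 0, 0, 0]],
  ],
)

```text
time_s: 5.15
position: [0.6355, 0.1796, 0.1042]
eef_rot: [[0.997, 0.071, -0.0], [0.071, -0.997, -0.0], [-0.0, 0.0, -1.0]]
force: [-5.3, -2.0, 12.6]
width: 0.006
grasp_force: 6.1
```

```bash
python3 - <<'E'
from h import *
f=grab('scene'); a=cv2.resize(f['frame'][270:350,340:440,::-1],None,fx=7,fy=7,interpolation=cv2.INTER_CUBIC)
cv2.imwrite('pics/s2.png',a)
E
```

```text
(no output)
```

View pics/s2.png

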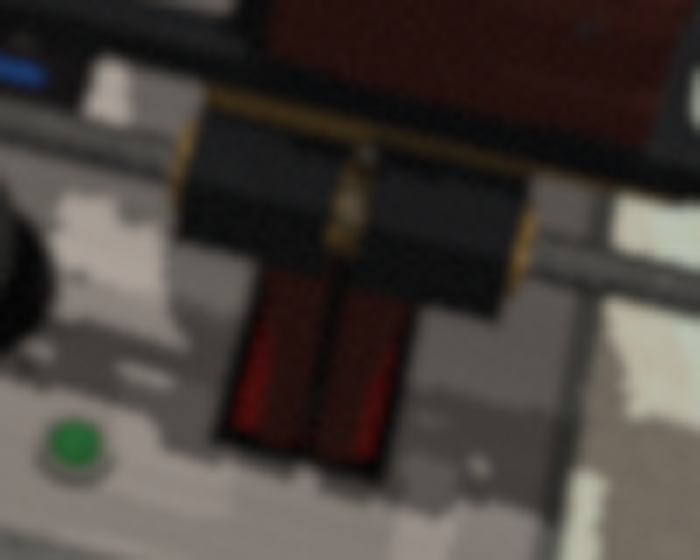

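The tip reaches the far bezel edge, so I can't tell whether it snapped. Lift and compare.

Call:
step_arm(
  series=[
    [[0, 0, -15, 0], [0, 0, -25, 0], [-30, 0, -10, 0], [-30, 0, 0, 0], [0, 0, 0, 0]],
  ],
)

```text
time_s: 5.62
position: [0.5708, 0.1753, 0.1528]
eef_rot: [[0.997, 0.074, -0.003], [0.074, -0.997, -0.001], [-0.003, 0.001, -1.0]]
force: [-0.7, -0.3, -1.0]
width: 0.008
grasp_force: 0.0
```

```bash
python3 - <<'E'
from h import *
f=grab('scene'); a=cv2.resize(f['frame'][270:350,340:440,::-1],None,fx=7,fy=7,interpolation=cv2.INTER_CUBIC)
cv2.imwrite('pics/s3.png',a)
to([(.634,.1775,.15)])
for v in range(307,340,3): print(v,[pt(f,u,v,0).round(4) for u in (384+(320-v)//4,)])
E
```

```text
t 5.6667 pos [0.5733 0.1753 0.1528] yaw 4.2 F [-0.1   1.   -0.14] w 0.005124093999328264
(0.634, 0.1775, 0.15) tool mm [60.7  2.2  2.8]
307 [array([0.6057, 0.1753, 0.0846])]
310 [array([0.6103, 0.1754, 0.084 ])]
313 [array([0.6154, 0.1755, 0.084 ])]
316 [array([0.619 , 0.1767, 0.0827])]
319 [array([0.6219, 0.1765, 0.0796])]
322 [array([0.6279, 0.1767, 0.0813])]
325 [array([0.634 , 0.177 , 0.0832])]
328 [array([0.637 , 0.1781, 0.0813])]
331 [array([0.6431, 0.1784, 0.0834])]
334 [array([0.6476, 0.1784, 0.0831])]
337 [array([0.6496, 0.1782, 0.0786])]
```

View pics/s3.png

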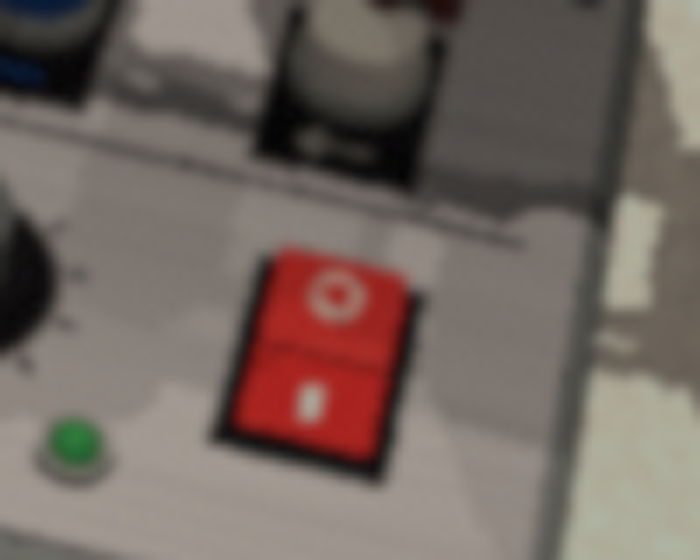

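Rocker is on: the near half ("0", (335,295)) now stands up and the far half ("I", (310,400)) lies flat. Now blue.

Call:
step_arm(
  series=[
    [[-7, 19, 0, 0], [-7, 19, 0, 0], [-7, 19, 0, 0], [-7, 20, 0, 0], [0, 0, 16, 0], [0, 0, 14, 0], [0, 0, 4, 0], [0, 0, 4, 0], [0, 0, 4, 0], [0, 0, 2, 0], [0, 0, 0, 0]],
  ],
)

```text
time_s: 6.58
position: [0.5536, 0.0968, 0.1085]
eef_rot: [[0.997, 0.072, -0.0], [0.072, -0.997, 0.0], [-0.0, -0.0, -1.0]]
force: [0.2, 0.0, -0.3]
width: 0.003
grasp_force: 0.0
```

```bash
python3 - <<'E'
from h import *
to([(.551,.0965,.1035)])
E
```

```text
t 6.5833 pos [0.5536 0.0968 0.1085] yaw 4.12 F [ 0.2   0.05 -0.26] w 0.0026579341045105545
(0.551, 0.0965, 0.1035) tool mm [-2.6  0.1  5. ]
```

Call:
step_arm(
  series=[
    [[-2, 0, 1, 0], [0, 0, 2, 0], [0, 0, 2, 0], [0, 0, 1, 0], [0, 0, 0, 0]],
  ],
)

```text
time_s: 7.0
position: [0.5517, 0.0964, 0.1028]
eef_rot: [[0.997, 0.071, 0.001], [0.071, -0.997, 0.0], [0.001, -0.0, -1.0]]
force: [-0.1, 0.5, 2.1]
width: 0.004
grasp_force: 1.0
```

Call:
step_arm(
  series=[
    [[0, 0, 1, 0], [0, 0, 1, 0], [0, 0, 0, 0]],
  ],
)

```text
time_s: 7.25
position: [0.5519, 0.0964, 0.1009]
eef_rot: [[0.997, 0.071, 0.001], [0.071, -0.997, 0.0], [0.001, -0.0, -1.0]]
force: [1.2, 0.1, 2.6]
width: 0.005
grasp_force: 1.5
```

Call:
step_arm(
  series=[
    [[0, 0, 1, 0], [0, 0, 1, 0], [0, 0, 0, 0]],
  ],
)

```text
time_s: 7.5
position: [0.5521, 0.0964, 0.0989]
eef_rot: [[0.997, 0.071, 0.001], [0.071, -0.997, 0.0], [0.001, -0.0, -1.0]]
force: [2.3, 0.2, 4.0]
width: 0.006
grasp_force: 2.1
```

Still on the spring; press to the stop.

Call:
step_arm(
  series=[
    [[0, 0, 1, 0], [0, 0, 0.5, 0], [0, 0, 0, 0], [0, 0, 0, 0]],
  ],
)

```text
time_s: 7.83
position: [0.5523, 0.0965, 0.0983]
eef_rot: [[0.997, 0.071, 0.002], [0.071, -0.997, 0.0], [0.002, -0.0, -1.0]]
force: [-0.1, -0.4, 10.6]
width: 0.006
grasp_force: 5.7
```

Call:
step_arm(
  series=[
    [[0, 0, 1, 0], [0, 0, 0, 0], [0, 0, 0, 0]],
  ],
)

```text
time_s: 8.08
position: [0.5524, 0.0965, 0.098]
eef_rot: [[0.997, 0.071, 0.002], [0.071, -0.997, -0.0], [0.002, 0.0, -1.0]]
force: [-2.8, -0.9, 18.5]
width: 0.008
grasp_force: 9.2
```

Blue hit its stop (18 N at 5 mm). Lift and go to white, 68 mm to the left.

Call:
step_arm(
  series=[
    [[0, 0, -8, 0], [0, 0, -15, 0], [0, 0, -7, 0], [0, -17, 0, 0], [0, -17, 0, 0], [0, -17, 0, 0], [0, -17, 0, 0], [0, 0, 10, 0], [0, 0, 10, 0], [0, 0, 3, 0], [0, 0, 0, 0]],
  ],
)

```text
time_s: 9.0
position: [0.5456, 0.1626, 0.1015]
eef_rot: [[0.998, 0.07, -0.003], [0.07, -0.998, -0.001], [-0.003, 0.001, -1.0]]
force: [-2.3, -0.1, 2.9]
width: 0.005
grasp_force: 1.3
```

```bash
python3 - <<'E'
from h import *
to([(.5465,.1638,.1035)])
E
```

```text
t 9.0 pos [0.5456 0.1626 0.1015] yaw 4.02 F [-2.28 -0.05  2.87] w 0.005235633265919164
(0.5465, 0.1638, 0.1035) tool mm [ 0.9 -1.1 -2. ]
```

Call:
step_arm(
  series=[
    [[0, 0, 1, 0], [0, 0, 1, 0], [0, 0, 1, 0], [0, 0, 0, 0]],
  ],
)

```text
time_s: 9.33
position: [0.5464, 0.1631, 0.1001]
eef_rot: [[0.998, 0.07, -0.0], [0.07, -0.998, -0.001], [-0.001, 0.001, -1.0]]
force: [-1.9, -1.6, 3.5]
width: 0.005
grasp_force: 1.7
```

Call:
step_arm(
  series=[
    [[0, 0, 1, 0], [0, 0, 0, 0], [0, 0, 0, 0], [0, 0, 0, 0]],
  ],
)

```text
time_s: 9.67
position: [0.547, 0.164, 0.0994]
eef_rot: [[0.997, 0.071, 0.001], [0.071, -0.997, -0.0], [0.001, 0.0, -1.0]]
force: [0.0, -1.8, 3.8]
width: 0.003
grasp_force: 1.8
```

Call:
step_arm(
  series=[
    [[0, 0, 1, 0], [0, 0, 0.5, 0], [0, 0, 0, 0], [0, 0, 0, 0]],
  ],
)

```text
time_s: 10.0
position: [0.5472, 0.164, 0.0984]
eef_rot: [[0.997, 0.071, 0.001], [0.071, -0.997, -0.0], [0.001, 0.0, -1.0]]
force: [-2.8, -2.5, 9.1]
width: 0.007
grasp_force: 4.5
```

Call:
step_arm(
  series=[
    [[0, 0, 0.5, 0], [0, 0, 0, 0], [0, 0, 0, 0], [0, 0, 0, 0]],
  ],
)

```text
time_s: 10.33
position: [0.5472, 0.164, 0.0983]
eef_rot: [[0.997, 0.071, 0.001], [0.071, -0.997, -0.0], [0.001, 0.0, -1.0]]
force: [-2.4, -3.6, 11.8]
width: 0.004
grasp_force: 6.1
```

```bash
python3 -c "
from cell import job_done; print(job_done())"
```

```text
the job is handed in; nothing more can be done
None
```

The job is handed in: the power rocker is on (checked in the camera image), the blue reset was pressed to its stop and let go, and the white jog button is held at its stop with about 12 N; the hand-in returned no verdict.

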